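Unfold and latch the crank of a bench unloader, then crank a hot bush into its tray

TASK

The steel bush on the unloader's ledge has just come out of the calibrator and is too hot to touch. Swing the folded crank handle up and push it in until it latches in its notch (feel for the notch, it is not always exactly upright), then crank the wheel until the pusher shoves the bush off the ledge and it drops down the chute into the tray. Leave the handle latched, do not touch the bush, and leave everything else on the desk where it stands.

Things in the scene. Friction and masses are not known exactly. Their poses are not given: they have to be found in the camera images.
- unit: hand-cranked unloader: a painted gearbox 150 x 150 mm, top 78 mm above the desk, on a fixed base plate 170 x 425 mm. Origin: on the desk top, on the wheel's vertical axis. Its +y axis points from the gearbox along the ledge to chute and tray, +z up. A pusher plate (44 mm wide, 60 to 78 mm above the desk) stands on the ledge at y = 85 to 93 mm at the start.
- ledge_edge (a point): middle of the ledge's outer edge, 201 mm along the unit's +y, 58 mm above the desk; axes as the unit. The ledge runs from here back to the gearbox, 70 mm wide, with side guides 9 mm high. Beyond the edge a steep chute falls within 32 mm into the tray.
- tray (a point): point on the floor of the open tray below the chute, 275 mm along the unit's +y from its origin, 8 mm above the desk; axes as the unit. The tray is 70 mm wide inside and ends 52 mm beyond this point; side walls 52 mm, end wall 40 mm above the desk.
- hub (a point): point on the wheel's vertical axis, 139 mm above the desk (the height of the handle's pivot). The aluminium wheel is 124 mm across, its top 99 mm above the desk. Its x and y axes turn with the wheel: -x points from the wheel's axis to the handle's pivot.
- pivot (a point): the folding handle's pivot on the wheel, 45 mm from the wheel's axis, 139 mm above the desk; its pin is horizontal, square to the line to the wheel's axis. Axes as hub. At the start (wheel 0) it lies on the unit's -x side (the robot's side) of the wheel's axis; the handle folds inward, across the wheel.
- ball (a point): centre of the black ball grip, 30 mm across, spinning freely on the handle's rod (10 to 13 mm thick), 75 mm from the pivot unlatched, 63 mm latched. Folded level, it lies 139 mm above the desk, 30 mm past the wheel's axis, with 25 mm free beneath. Its x axis points from the pivot out along the handle. Folded, the handle may rest up to 0.25 rad above level.
- fold (a joint): angle of the handle about its pivot (rad): 0 folded level over the wheel, 1.571 upright, end stop 1.83 (leaning outward, away from the wheel's axis). A stiff hinge (0.09 N m): it stays where it is left.
- latch (a joint): how far the handle is pushed in along its length towards the pivot (m): 0 out, 0.012 fully in (latched). About 6 N moves it either way; it stays. A tongue below the pivot rides on a notched quadrant and goes in only at the notch, about 0.1 rad wide, somewhere at fold 1.43 to 1.71 (varies, not reported); elsewhere it stops hard within 3 mm. Over 10 mm in, it holds the handle up and unlocks the wheel.
- wheel (a joint): angle of the wheel (rad): 0 parked, locked by a bolt until the handle is latched; turns anticlockwise seen from above only, end stop 11.0, with about 0.15 N m. The pusher moves 12 mm per rad along the unit's +y; the bush tips off the ledge at about 7.3 to 8.5 rad.
- bush_center (a point): centre of the loose hot steel bush, a plain ring 36 mm across, bore 16 mm, 22 mm high, about 120 g, standing on the ledge in front of the pusher. Not to be touched by the robot.
- hygrometer: bystander: white display instrument standing on a foot, 38 x 72 x 100 mm. It must stay where it stands. Origin: centre of its underside.
- steel_cup: bystander: small open steel cup, 68 mm across, 81 mm high. It must stay where it stands. Origin: centre of its underside.
- tweezers: bystander: steel tweezers lying flat, 16 x 124 x 9 mm. It must stay where it stands. Origin: centre of its underside.
- weight_100: bystander: brass check weight with a knob, 22 mm across, 30 mm high. It must stay where it stands. Origin: centre of its underside.
- sleeve_c: bystander: grey metal sleeve standing upright, 28 mm across, 85 mm high. It must stay where it stands. Origin: centre of its underside.
- stamp: bystander: wooden hand stamp with a turned handle, 25 x 54 x 70 mm. It must stay where it stands. Origin: centre of its underside.
- notebook: bystander: grey log book lying flat, 148 x 106 x 14 mm. It must stay where it stands. Origin: centre of its underside.

How it is judged:
On the way, in this order (a step that is already met when the one before it is completed fails the run):
1. the handle is swung up out of its folded place (value of joint fold above 1.2 rad), for 0.1 s.
2. the handle is pushed in and latched, the wheel still parked (value of joint fold above 1.35 rad and value of joint latch above 0.0095 m and value of joint wheel below 0.3 rad), for 0.1 s.
3. the wheel is cranked with the handle latched (value of joint fold above 1.35 rad and value of joint latch above 0.0095 m and value of joint wheel above 5.5 rad and z of bush_center in the frame of unit above 0.06 m), for 0.05 s.
At the end, for the whole second after the job is handed in: The bush lies at rest in the tray or on the foot of the chute (its centre inside the walls, past the ledge's edge and less than 45 mm above the desk); the handle is still up (fold over 1.35 rad) and latched (pushed in more than 9.5 mm); the wheel is still (value of joint fold above 1.35 rad and value of joint latch above 0.0095 m and x of bush_center in the frame of unit between -0.036 and 0.036 m and y of bush_center in the frame of unit between 0.205 and 0.327 m and z of bush_center in the frame of unit between 0 and 0.045 m and linear speed of bush below 0.02 m/s and velocity of joint wheel below 0.1 rad/s); the robot touches nothing.
It fails at once if the robot touches the hot bush (contact force between any of the fingers, the arm and bush above 0.3 N).
It fails at once if another thing on the desk is moved by more than 20 mm (distance of any of hygrometer, steel_cup, tweezers, weight_100, sleeve_c, stamp, notebook from where it was at the start of the episode above 0.02 m).
It also fails if it takes over 61 s, if anything falls off the work surface, if the arm or the gripper's body presses on something with over 40 N, if the wrist force passes 120 N, or if a joint passes its speed limit or range.

ROBOT

A 6-joint arm with a two-finger parallel gripper is mounted at the origin on a cart in front of the work surface, level with it; the furniture and walls round the work are solid. World frame = base frame: x ahead of the robot, y to its left, z up, the work surface at z = 0. Lengths are in m, angles in rad, forces in N, time in s.
With the tool pointing down it reaches from about 0.3 to 0.875 m from the base axis. Payload 6.4 kg.
Tool frame: the origin (TCP) lies between the finger pads; the fingertips stand 19 mm ahead of it and the grasp point (between the pads) is the TCP (ctrl.tips_ahead is the z of the fingertips in the tool frame, in m); z points along the fingers, y is the line along which they close (so a half turn about z gives the same grasp; the last joint's range is limited). The gripper opens to 85 mm and grips with 20 to 120 N. Pads are 22 mm wide; open, the fingers measure 114 mm over their backs; the gripper's body (76 mm by 85 mm) begins 54 mm behind the grasp point. The pads swing forward as they close: fully open they stand 13 mm farther back than shut.
Start: joints at [1.134, 0.181, 1.607, -0, 1.354, -0.206], TCP at [0.132, 0.56, 0.25] pointing down, gripper open.
Joint ranges: [-2.99, 2.99], [-0.89, 2.07], [0.3, 2.58], [-1.14, 4.28], [0, 2.63], [-3.12, 3.12]. Speed limits (rad/s): [2.57, 2.57, 3.01, 3.14, 3.14, 3.14].

INTERFACE

Orientations are given as a unit quaternion [w, x, y, z].
In Python, from bench import readout, vision, ctrl gives the robot as it stands.
- The arm moves only by the tool play_rows, never from a script. Its arguments are lists of equal length, an entry for each row: "xyz": the shift along the tool's x, y, z in mm, a list of three; "rot": the turn, a rotation vector about the tool's x, y, z in rad, a list of three; "grip": the opening, from 0 (shut) to 1 (fully open). In form: {"xyz": [[x, y, z], ...], "rot": [[rx, ry, rz], ...], "grip": [grip, ...]}. A call has exactly 10 rows; each row is the pose to reach, as a shift and turn from the pose commanded when the call began, along the tool's axes at that moment; what a row does not reach only later rows make up. A row lasts 1/8 s, in which the tool goes at most 62.5 mm and 10.7 degrees, less where a joint would pass 70% of its speed; a pose out of reach is approached as far as the arm can. A call with a gripper value outside its range is refused whole. The fingers move at their own pace and stop on an object; the grip force is fixed at half the most. Time passes only in rows, so rows that repeat a pose let the fingers close, or fill a call up. It gives the time, the measured TCP pose, the force, the opening and the grip force at its end, in the units of the state.
- readout.get_obs(): the state, without advancing time (a new reading comes with each control period).
- vision.camera(name): name is "side" or "top" or "wrist"; returns a dict with "color" (480x640x3 uint8, red, green, blue), "depth" (480x640 float32, m along the optical axis (not along the pixel's ray), 0 where there is no reading), "camera_matrix" (3x3 intrinsics, pixels), "extrinsics" (4x4, takes a point from camera to world coordinates); the wrist camera has in their place "hand_eye" (4x4, takes a point from camera to tool coordinates, whose origin is the TCP and whose axes are the flange's). Camera axes: x right, y down, z forward; pixel columns grow to the right and rows downward; lengths in m; the calibration is good to about 2 mm. A picture is of the moment at which its call begins: read the wrist's pose just before it.
- ctrl.hand_in(): hands the job in; it is judged then, once.
The state is a dict: "time_s": time; "q": joint angles; "dq": joint speeds; "joint_efforts": joint torques, N m; "eef_pos": TCP position; "eef_rot": TCP orientation; "wrist_force": force on the tool from outside, world axes, zero at the start; "torque": the same for the moment, N m; "opening": opening from 0.0 (shut) to 1.0 (fully open); "grasp_force": force on a finger pad.
Only numpy, scipy, OpenCV 4.12 (cv2) and the standard library are available. Lean on these libraries where they do the work, as an engineer would, in place of code of your own. Each camera call takes 0.05 s, during which the arm holds its last target. There are 200 camera calls.

## Working session

There is one attempt and no reset: what is moved stays moved. The work goes in short steps, Python scripts to look and compute and a tool call to move; the robot and the scene stay as the last step left them, time stands still between calls to the robot, and variables do not carry over. Pictures are saved under pics/ and viewed, at most 10 in all, crops included, and the job is handed in when it is done.

Besides the shell and the picture viewer there is one more tool, called after ">>>" as name(argument=value, ...) on one line, values as JSON. play_rows: Moves the arm, as the interface text tells. Its arguments: {"type":"object","properties":{"xyz":{"type":"array","items":{"type":"array","items":{"type":"number"}}},"rot":{"type":"array","items":{"type":"array","items":{"type":"number"}}},"grip":{"type":"array","items":{"type":"number"}}},"required":["xyz","rot","grip"]}

```bash
ls; mkdir -p pics
python3 - <<'E'
from bench import readout, vision, ctrl
import cv2,numpy as np
o=readout.get_obs();print({k:np.round(v,3) for k,v in o.items()})
for n in("top","side"):
    c=vision.camera(n);cv2.imwrite(f"pics/{n}0.png",c["color"][:,:,::-1]);np.savez(f"{n}0.npz",**c)
    print(n,c["camera_matrix"],c["extrinsics"])
E
```

```text
pics
{'time_s': np.float64(0.0), 'q': array([ 1.134,  0.182,  1.608,  0.   ,  1.354, -0.206]), 'dq': array([ 0.001,  0.   ,  0.001, -0.   ,  0.   , -0.001]), 'joint_efforts': array([ 1.0000e-03, -4.4486e+01, -3.5135e+01,  0.0000e+00,  9.0000e-03,
       -0.0000e+00]), 'eef_pos': array([0.131, 0.559, 0.249]), 'eef_rot': array([-0.   ,  0.115,  0.993, -0.001]), 'wrist_force': array([-0.108,  0.222,  0.765]), 'torque': array([ 0.032, -0.065,  0.046]), 'grasp_force': np.float64(0.0), 'opening': np.float64(1.001)}
top [[524.61893749   0.         322.1132371 ]
 [  0.         524.61893749 234.90178807]
 [  0.           0.           1.        ]] [[-9.13349477e-04 -9.79898959e-01  1.99492346e-01  2.58481527e-01]
 [-9.99996078e-01  1.42316830e-03  2.41219901e-03  7.05254623e-02]
 [-2.64762248e-03 -1.99489360e-01 -9.79896416e-01  1.77520688e+00]
 [ 0.00000000e+00  0.00000000e+00  0.00000000e+00  1.00000000e+00]]
side [[502.50870698   0.         320.48007088]
 [  0.         502.50870698 240.92788086]
 [  0.           0.           1.        ]] [[ 0.99967658 -0.00872052 -0.02388897  0.61727979]
 [ 0.01839286 -0.40078717  0.91598654 -1.21570402]
 [-0.01756227 -0.91612968 -0.40049715  0.68508504]
 [ 0.          0.          0.          1.        ]]
```

View pics/top0.png

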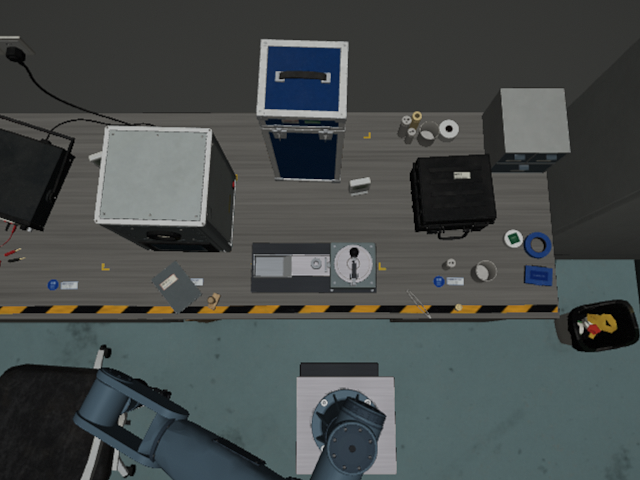

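View pics/side0.png

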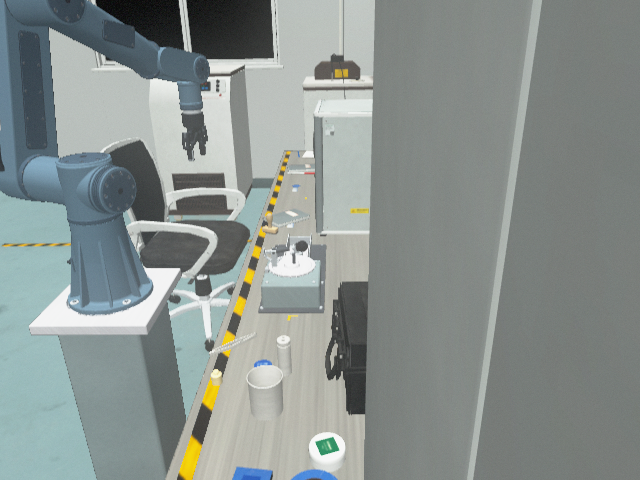

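The top view shows the unit: wheel near (353,262), ball at about (354,252), bush at about (317,265), and ledge and tray to the left, which is world +y. The side view shows the wheel at (290,262). Next I measure from depth.

```bash
cat > h.py <<'E'
import numpy as np,cv2
from scipy.spatial.transform import Rotation as R
def cloud(c,T=None):
    K=c["camera_matrix"];d=c["depth"];v,u=np.mgrid[:480,:640]
    P=np.stack([(u-K[0,2])/K[0,0]*d,(v-K[1,2])/K[1,1]*d,d],-1)
    T=c["extrinsics"] if T is None else T
    P=P@T[:3,:3].T+T[:3,3]; P[d==0]=np.nan; return P
def Ttool(o):
    T=np.eye(4);w,x,y,z=o["eef_rot"];T[:3,:3]=R.from_quat([x,y,z,w]).as_matrix();T[:3,3]=o["eef_pos"];return T
E
python3 - <<'E'
from h import *
c=np.load("top0.npz");P=cloud(c)
reg=np.zeros((480,640),bool);reg[235:300,245:385]=1
z=P[...,2]
def rect(lo,hi):
    m=reg&(z>lo)&(z<hi);p=P[m][:,:2].astype(np.float32)*1000
    print(lo,hi,m.sum(),cv2.minAreaRect(p),p.mean(0));return p
rect(.004,.2);rect(.07,.085)
p=rect(.092,.106);print(cv2.minEnclosingCircle(p))
rect(.125,.2)
for v in range(244,284,3):print(v,(np.round(1000*z[v,326:382:3])).astype(int))
cv2.imwrite("pics/c.png",cv2.resize(c["color"][225:305,240:390,::-1],None,fx=5,fy=5,interpolation=cv2.INTER_CUBIC))
E
```

```text
0.004 0.2 5509 ((508.58221435546875, 101.33445739746094), (478.3312072753906, 220.30184936523438), 89.91035461425781) [503.08823  89.38522]
0.07 0.085 959 ((506.7508850097656, 31.947181701660156), (264.0519714355469, 149.380859375), 89.9814224243164) [502.78702    -7.7974143]
0.092 0.106 751 ((507.2201232910156, -25.817359924316406), (121.29778289794922, 121.01412963867188), 44.29512405395508) [507.21738  -25.787739]
((502.89593505859375, -25.286882400512695), 66.60987091064453)
0.125 0.2 203 ((491.6397399902344, -24.977264404296875), (25.471126556396484, 115.65523529052734), 89.795166015625) [496.492    -25.021643]
244 [ 6  0 79 73 72 71 83 85 79 99 70 82 66 76 78 75 76 -5  2]
247 [ -5   1  82  70  84  78 105  94  96 155 160  93  99  68  76  72  79  -9
   1]
250 [ -4  -1  78  73  82  93 103  93 159 166 166  90  96  98  78  82  67  -3
  -6]
253 [-9223372036854775808                   -3                   79
                   76                   98                   91
                   98                   94                  156
                  159                  163         
[... 354 characters left out ...]
  98  96 102  99  89 104 100 105  91  95 103  82  -1
  -2]
265 [ 75  77  83 101  89 102  96 100 106 144 145 100  92  94 101 100  80   0
  -5]
268 [ 80  55  75 106  86  91  94  91 100 145 144  97  91  95  88  94  81   8
  -2]
271 [ 61  57  79  80 100 100 100  94  92 147 145  97  96  99  87  75  76  -7
  -4]
274 [ 67  56  80  75  98 101  94  99 126 146 145  89  92  93 108  75  81   4
  -3]
277 [  6  -1  74  72  80  94  92  98 119 144 150  98  96  98  70  73  74  -1
   5]
280 [  3   3  79  76  79  71  79  99  95 144 102 104  94  77  69  77  79   7
   6]
283 [  7   5  72  75  74  81  73  74  68 147 149  80  77  75  78  79  76  -3
  -3]<stdin>:11: RuntimeWarning: invalid value encountered in cast
```

View pics/c.png

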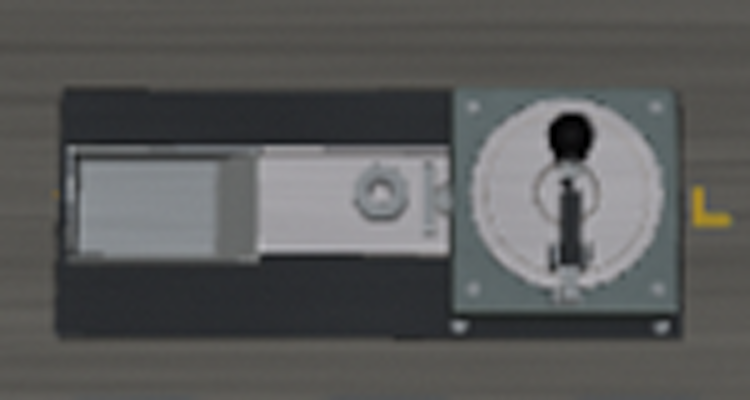

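The crop shows the wheel centred at about crop (567,193) with the ball at (571,133). The handle runs along world x and the unit yaw is about 0. Depth puts the wheel axis at about (0.506,-0.025) and the ball at about x 0.535. I'll work out the move to a point above it.

```bash
cat >> h.py <<'E'
def goto(pos,x=(-1,0,0)):
    from bench import readout
    T=Ttool(readout.get_obs()); z=np.array([0,0,-1.]);x=np.array(x,float);G=np.stack([x,np.cross(z,x),z],1)
    print("xyz",np.round(1000*T[:3,:3].T@(np.array(pos)-T[:3,3]),1),"rot",np.round(R.from_matrix(T[:3,:3].T@G).as_rotvec(),3))
E
python3 - <<'E'
from h import *
goto([.52,-.025,.26])
c=np.load("top0.npz");P=cloud(c)
m=(P[...,2]>.12)&(abs(P[...,1]+.025)<.06)&(abs(P[...,0]-.5)<.09)
p=P[m]; 
for lo in np.arange(.42,.58,.01):
    q=p[(p[:,0]>=lo)&(p[:,0]<lo+.01)]
    if len(q):print(round(lo,2),len(q),q[:,1].min().round(3),q[:,1].max().round(3),np.median(q[:,2]).round(3))
E
```

```text
xyz [-512.  -479.9   -9.9] rot [-0.002 -0.    -0.231]
0.43 9 -0.031 -0.019 0.144
0.44 10 -0.028 -0.019 0.14
0.45 21 -0.037 -0.016 0.141
0.46 25 -0.038 -0.012 0.144
0.47 15 -0.032 -0.019 0.145
0.48 15 -0.032 -0.019 0.147
0.49 17 -0.032 -0.019 0.147
0.5 3 -0.028 -0.022 0.146
0.51 17 -0.031 -0.019 0.153
0.52 26 -0.037 -0.016 0.159
0.53 28 -0.038 -0.012 0.163
0.54 20 -0.038 -0.013 0.161
```

>>> play_rows(xyz=[[-40,-37,0],[-90,-84,0],[-145,-136,0],[-200,-187,0],[-255,-239,0],[-310,-290,0],[-365,-342,0],[-420,-394,0],[-470,-441,-5],[-512,-480,-10]], rot=[[0,0,-0.02],[0,0,-0.05],[0,0,-0.08],[0,0,-0.1],[0,0,-0.12],[0,0,-0.15],[0,0,-0.18],[0,0,-0.2],[0,0,-0.22],[0,0,-0.231]], grip=[1,1,1,1,1,1,1,1,1,1])

```text
time_s: 1.35
eef_pos: [0.4736, 0.0441, 0.2556]
eef_rot: [-0.0, -0.0, 1.0, 0.0]
wrist_force: [0.5, 1.4, -0.3]
opening: 0.999
grasp_force: 0.0
```

```bash
cat > look.py <<'E'
import sys
from h import *
from bench import readout,vision
o=readout.get_obs();c=vision.camera("wrist");T=Ttool(o)@c["hand_eye"]
n=sys.argv[1];cv2.imwrite(f"pics/{n}.png",c["color"][:,:,::-1]);np.savez(f"{n}.npz",T=T,**c)
print(o["time_s"],o["eef_pos"],np.round(o["eef_rot"],3),o["wrist_force"]);print(np.round(T,3),c["camera_matrix"][0])
E
python3 look.py w0
```

```text
1.35 [0.47364377 0.04414051 0.25557234] [-0. -0.  1.  0.] [ 0.50246144  1.36499074 -0.30854709]
[[-0.     0.948  0.318  0.392]
 [ 1.     0.     0.     0.044]
 [ 0.     0.318 -0.948  0.38 ]
 [ 0.     0.     0.     1.   ]] [348.32843738   0.         315.91038172]
```

View pics/w0.png

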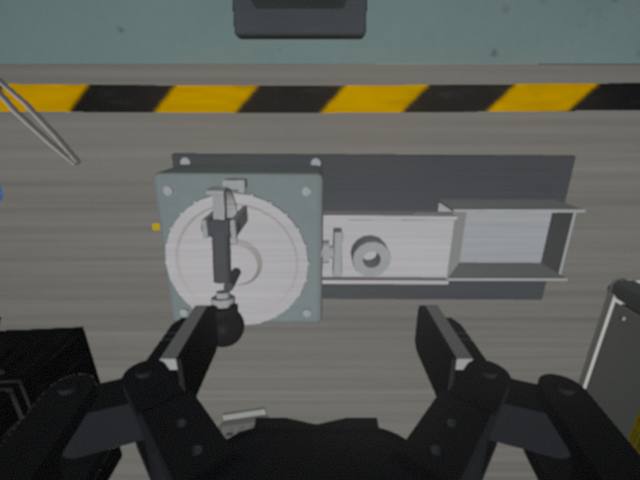

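The wrist view shows the wheel rim centred at about (237,258), the ball at about (226,325) and the bush at (371,256). I'll turn these into positions.

Run:
```python
from h import *
c=np.load("w0.npz");T=c["T"];K=c["camera_matrix"];P=cloud(c,T)
def at(u,v,z):
    r=T[:3,:3]@np.linalg.inv(K)@[u,v,1];return np.round(T[:3,3]+r*(z-T[2,3])/r[2],4)
print("wheel",at(237,258,.099),"ball",at(226,325,.139),at(226,325,.148),"bush",at(371,256,.08))
print("gearbox",[at(u,v,.078) for u,v in((155,174),(322,172),(321,321),(172,321))])
print("base corners",[at(u,v,.004) for u,v in((574,156),(543,298))])
m=(P[...,2]>.094)&(P[...,2]<.104);m[:,320:]=0;m[330:]=0
p=P[m][:,:2].astype(np.float32)*1000;print(m.sum(),p.mean(0),cv2.minAreaRect(p))
b=P[308:345,210:243].reshape(-1,3);b=b[(b[:,2]>.135)]
from scipy.optimize import least_squares
s=least_squares(lambda q:np.linalg.norm(b-q,axis=1)-.015,[.535,-.025,.145],loss="soft_l1",f_scale=.002);print(len(b),s.x,np.abs(s.fun).mean())
for k in (1.43,1.571,1.71):print(k,45-63*np.cos(k),139+63*np.sin(k))
```

```text
wheel [ 0.5041 -0.0247  0.099 ] ball [ 0.5454 -0.0278  0.139 ] [ 0.5397 -0.0251  0.148 ] bush [0.5097 0.0946 0.08  ]
gearbox [array([ 0.4348, -0.0948,  0.078 ]), array([0.433 , 0.0489, 0.078 ]), array([0.5798, 0.0488, 0.078 ]), array([ 0.5798, -0.0991,  0.078 ])]
base corners [array([0.4263, 0.316 , 0.004 ]), array([0.594 , 0.3181, 0.004 ])]
11035 [506.35455  -22.153555] ((505.7126159667969, -24.378158569335938), (124.93773651123047, 119.11113739013672), 70.3277587890625)
1131 [ 0.52420743 -0.0148471   0.17324864] 0.01856311385326353
1.43 36.15910883165559 201.37658730124218
1.571 45.0128314118328 201.9999986932926
1.71 53.74153570199979 201.39058866183797
```

>>> play_rows(xyz=[[-20,-25,0],[-45,-50,0],[-63,-69,10],[-63,-69,25],[-63,-69,40],[-63,-69,55],[-63,-69,55],[-63,-69,55],[-63,-69,55],[-63,-69,55]], rot=[[0,0,0],[0,0,0],[0,0,0],[0,0,0],[0,0,0],[0,0,0],[0,0,0],[0,0,0],[0,0,0],[0,0,0]], grip=[1,1,1,1,1,1,1,1,1,1])

```text
time_s: 2.65
eef_pos: [0.5364, -0.023, 0.2013]
eef_rot: [0.001, -0.0, 1.0, -0.0]
wrist_force: [0.0, 0.4, 0.0]
opening: 0.998
grasp_force: 0.0
```

```bash
python3 look.py w1
python3 - <<'E'
from h import *
c=np.load("w1.npz");P=cloud(c,c["T"]).reshape(-1,3)
b=P[(P[:,2]>.135)&(P[:,2]<.17)&(abs(P[:,1]+.025)<.022)&(P[:,0]>.515)&(P[:,0]<.56)]
from scipy.optimize import least_squares
s=least_squares(lambda q:np.linalg.norm(b-q,axis=1)-.015,[.537,-.025,.147],loss="soft_l1",f_scale=.002);print(len(b),s.x,np.abs(s.fun).mean())
E
```

```text
2.65 [ 0.53640013 -0.02295427  0.20130716] [ 0.001 -0.     1.    -0.   ] [0.02112757 0.38153221 0.00650288]
[[-0.     0.948  0.319  0.454]
 [ 1.     0.    -0.    -0.023]
 [-0.     0.319 -0.948  0.325]
 [ 0.     0.     0.     1.   ]] [348.32843738   0.         315.91038172]
2811 [ 0.53551608 -0.02566517  0.15246512] 0.001184217817981753
```

View pics/w1.png

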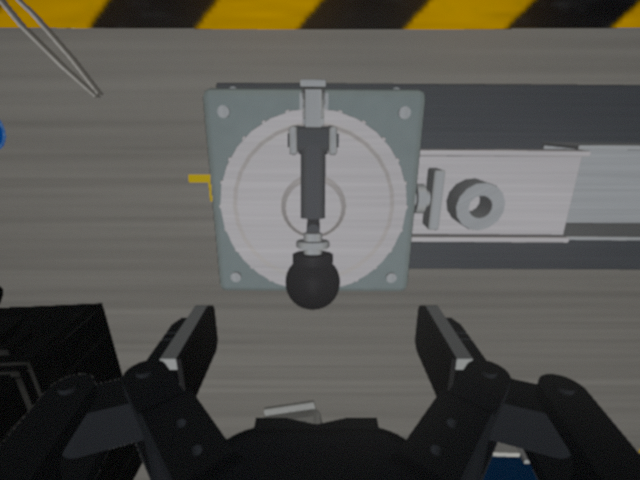

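The ball is centred between the fingers at about (313,280). The fit gives (0.5355,-0.0257,0.1525), so fold is about 0.18 and the pivot is at x≈0.4617, which agrees with the wheel axis. I'll descend and grip.

>>> play_rows(xyz=[[1,-2.5,15],[1,-2.5,30],[1,-2.5,42],[1,-2.5,51],[1,-2.5,51],[1,-2.5,51],[1,-2.5,51],[1,-2.5,51],[1,-2.5,51],[1,-2.5,51]], rot=[[0,0,0],[0,0,0],[0,0,0],[0,0,0],[0,0,0],[0,0,0],[0,0,0],[0,0,0],[0,0,0],[0,0,0]], grip=[1,1,1,1,1,0,0,0,0,0])

```text
time_s: 3.95
eef_pos: [0.5354, -0.0253, 0.1501]
eef_rot: [0.0, -0.0, 1.0, 0.0]
wrist_force: [1.9, 1.1, 1.0]
opening: 0.321
grasp_force: 58.9
```

>>> play_rows(xyz=[[2.2,0,-8.8],[5.3,0,-17.2],[9.5,0,-25.2],[14.6,0,-32.6],[20.5,0,-39.3],[27.2,0,-45.3],[34.5,0,-50.5],[42.5,0,-54.7],[50.9,0,-58],[59.6,0,-60.2]], rot=[[0,0,0],[0,0,0],[0,0,0],[0,0,0],[0,0,0],[0,0,0],[0,0,0],[0,0,0],[0,0,0],[0,0,0]], grip=[0,0,0,0,0,0,0,0,0,0])

```text
time_s: 5.2
eef_pos: [0.4746, -0.0253, 0.2098]
eef_rot: [-0.0, -0.0, 1.0, 0.0]
wrist_force: [3.9, 2.3, -5.7]
opening: 0.314
grasp_force: 59.4
```

```bash
python3 look.py w2
python3 - <<'E'
from h import *
from bench import vision
c=vision.camera("side");cv2.imwrite("pics/s2.png",cv2.resize(c["color"][150:330,200:380,::-1],None,fx=3.2,fy=3.2,interpolation=cv2.INTER_CUBIC))
w=cv2.imread("pics/w2.png")[:,140:500];s=cv2.imread("pics/s2.png")[:480,:440]
cv2.imwrite("pics/m2.png",np.hstack([w,s]))
E
```

```text
5.2 [ 0.47462066 -0.02531932  0.20978593] [-0. -0.  1.  0.] [ 3.85635174  2.26208742 -5.73508823]
[[-0.     0.948  0.318  0.393]
 [ 1.     0.     0.    -0.026]
 [ 0.     0.318 -0.948  0.334]
 [ 0.     0.     0.     1.   ]] [348.32843738   0.         315.91038172]
```

View pics/m2.png

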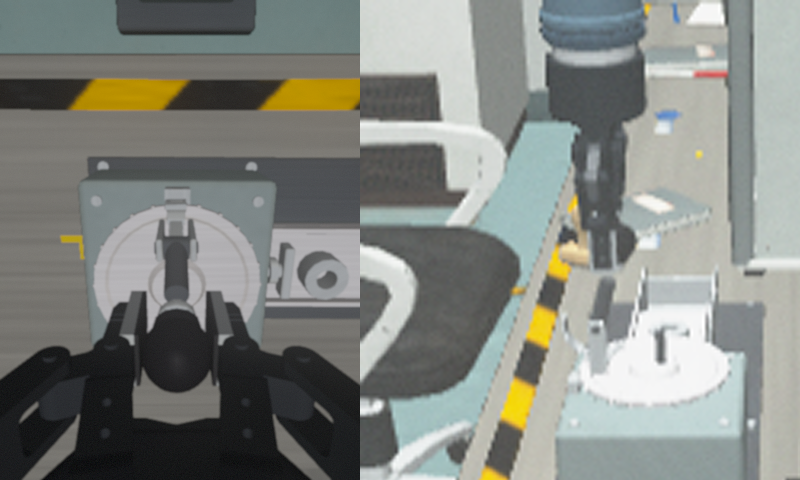

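The left half shows the handle raised and the ball pinched, at about (177,350). The right half shows the handle near upright, with the ball at about (618,245) slightly beyond the pads in +x. I'll fit the ball position.

```bash
cat > fit.py <<'E'
import sys
from h import *
from scipy.optimize import least_squares
c=np.load(sys.argv[1]+".npz");P=cloud(c,c["T"]).reshape(-1,3);tp=np.array([float(a) for a in sys.argv[2:5]])
col=c["color"].reshape(-1,3).max(1)
b=P[(np.linalg.norm(P-tp,axis=1)<.03)&(abs(P[:,1]-tp[1])<.0125)&(col<70)]
s=least_squares(lambda q:np.linalg.norm(b-q,axis=1)-.015,tp,loss="soft_l1",f_scale=.001);print(len(b),s.x,np.abs(s.fun).mean())
d=s.x-[.4617,-.0255,.139];print("fold",np.arctan2(d[2],d[0]),"r",np.hypot(d[0],d[2]))
E
python3 fit.py w2 .48 -.0255 .21
```

```text
4275 [ 0.48465741 -0.02573928  0.21114148] 0.00046156617350081165
fold 1.2627019862426112 r 0.07570624623081887
```

>>> play_rows(xyz=[[0,0,0],[0,0,0],[-5,0,0],[-10,0,-1],[-10,0,-1],[-10,0,-1],[-10,0,-1],[-10,0,-1],[-10,0,-1],[-10,0,-1]], rot=[[0,0,0],[0,0,0],[0,0,0],[0,0,0],[0,0,0],[0,0,0],[0,0,0],[0,0,0],[0,0,0],[0,0,0]], grip=[0.6,0.6,0.6,0.6,0.6,0,0,0,0,0])

```text
time_s: 6.55
eef_pos: [0.4855, -0.0253, 0.211]
eef_rot: [0.0, -0.0, 1.0, 0.0]
wrist_force: [-0.9, 1.3, 1.1]
opening: 0.316
grasp_force: 58.9
```

```bash
python3 look.py w3; python3 fit.py w3 .484 -.0255 .211
```

```text
6.55 [ 0.48547382 -0.02534023  0.21098276] [ 0. -0.  1.  0.] [-0.90293707  1.27511461  1.05930151]
[[-0.     0.948  0.318  0.403]
 [ 1.     0.     0.    -0.026]
 [ 0.     0.318 -0.948  0.335]
 [ 0.     0.     0.     1.   ]] [348.32843738   0.         315.91038172]
4309 [ 0.48414261 -0.02568778  0.21140622] 0.00044587376159254386
fold 1.2702325120291205 r 0.07580455966984508
```

>>> play_rows(xyz=[[3,0,-0.9],[6.5,0,-1.7],[9.5,0,-2.3],[9.5,0,-2.3],[9.7,0,-1],[9.9,0,0.3],[10.1,0,1.6],[10.1,0,1.6],[10.1,0,1.6],[10.1,0,1.6]], rot=[[0,0,0],[0,0,0],[0,0,0],[0,0,0],[0,0,0],[0,0,0],[0,0,0],[0,0,0],[0,0,0],[0,0,0]], grip=[0,0,0,0,0,0,0,0,0,0])

```text
time_s: 7.85
eef_pos: [0.4764, -0.0255, 0.2108]
eef_rot: [0.001, -0.0, 1.0, -0.0]
wrist_force: [2.2, 2.9, 7.3]
opening: 0.322
grasp_force: 59.9
```

```bash
python3 look.py w4; python3 fit.py w4 .475 -.0255 .211
```

```text
7.85 [ 0.47642049 -0.02550311  0.21081099] [ 0.001 -0.     1.    -0.   ] [2.24899611 2.86949256 7.2861015 ]
[[-0.     0.947  0.321  0.394]
 [ 1.     0.001 -0.    -0.026]
 [-0.     0.321 -0.947  0.335]
 [ 0.     0.     0.     1.   ]] [348.32843738   0.         315.91038172]
4216 [ 0.4754552  -0.02578585  0.211093  ] 0.0004398482786113568
fold 1.3822643710044422 r 0.07339350410256203
```

>>> play_rows(xyz=[[0,0,1.5],[0.8,0,1.5],[1.6,0,1.5],[2.4,0,1.5],[3.2,0,1.5],[4,0,1.5],[4.8,0,1.5],[5.6,0,1.5],[6,0,1.5],[6,0,1.5]], rot=[[0,0,0],[0,0,0],[0,0,0],[0,0,0],[0,0,0],[0,0,0],[0,0,0],[0,0,0],[0,0,0],[0,0,0]], grip=[0,0,0,0,0,0,0,0,0,0])

```text
time_s: 9.15
eef_pos: [0.4714, -0.0257, 0.2095]
eef_rot: [0.003, -0.0, 1.0, -0.0]
wrist_force: [4.9, 0.8, 4.2]
opening: 0.322
grasp_force: 59.7
```

```bash
python3 look.py w5; python3 fit.py w5 .470 -.0255 .210
```

```text
9.15 [ 0.47137798 -0.02566062  0.20951468] [ 0.003 -0.     1.    -0.   ] [4.85066791 0.8368021  4.2426399 ]
[[-0.     0.946  0.323  0.389]
 [ 1.     0.001 -0.001 -0.026]
 [-0.001  0.323 -0.946  0.333]
 [ 0.     0.     0.     1.   ]] [348.32843738   0.         315.91038172]
4161 [ 0.47107951 -0.02593547  0.20973083] 0.0004282676709666317
fold 1.4389570870755792 r 0.07135002239140066
```

>>> play_rows(xyz=[[0,0,1],[0,0,2],[0,0,3],[0,0,4],[0,0,4],[0,0,4],[0,0,4],[0,0,4],[0,0,4],[0,0,4]], rot=[[0,0,0],[0,0,0],[0,0,0],[0,0,0],[0,0,0],[0,0,0],[0,0,0],[0,0,0],[0,0,0],[0,0,0]], grip=[0,0,0,0,0,0,0,0,0,0])

```text
time_s: 10.45
eef_pos: [0.4712, -0.0257, 0.2054]
eef_rot: [0.002, -0.0, 1.0, -0.0]
wrist_force: [5.2, 1.1, 5.3]
opening: 0.314
grasp_force: 59.7
```

```bash
python3 look.py w6; python3 fit.py w6 .470 -.0255 .208
```

```text
10.45 [ 0.4711634  -0.02566498  0.20538116] [ 0.002 -0.     1.    -0.   ] [5.2418808  1.08654835 5.3184687 ]
[[-0.     0.947  0.322  0.389]
 [ 1.     0.001 -0.001 -0.026]
 [-0.001  0.322 -0.947  0.329]
 [ 0.     0.     0.     1.   ]] [348.32843738   0.         315.91038172]
4150 [ 0.47069895 -0.02597401  0.20564304] 0.0004327804675327099
fold 1.436575997035636 r 0.0672478662105284
```

It has found the notch at about 1.44 and is going in (r 67 mm). I'll keep pushing.

>>> play_rows(xyz=[[0,0,1],[0,0,2],[0,0,3],[0,0,4],[0,0,5],[0,0,6],[0,0,6.5],[0,0,6.5],[0,0,6.5],[0,0,6.5]], rot=[[0,0,0],[0,0,0],[0,0,0],[0,0,0],[0,0,0],[0,0,0],[0,0,0],[0,0,0],[0,0,0],[0,0,0]], grip=[0,0,0,0,0,0,0,0,0,0])

```text
time_s: 11.75
eef_pos: [0.4727, -0.0261, 0.2013]
eef_rot: [0.004, -0.0, 1.0, -0.001]
wrist_force: [3.0, 3.0, 18.3]
opening: 0.321
grasp_force: 60.7
```

```bash
python3 look.py w7; python3 fit.py w7 .470 -.0255 .202
```

```text
11.75 [ 0.47274894 -0.02607602  0.20132633] [ 0.004 -0.     1.    -0.001] [ 2.97188574  2.98827917 18.33261473]
[[-0.     0.945  0.326  0.39 ]
 [ 1.     0.001 -0.002 -0.026]
 [-0.002  0.326 -0.945  0.325]
 [ 0.     0.     0.     1.   ]] [348.32843738   0.         315.91038172]
4457 [ 0.47164574 -0.02607587  0.201874  ] 0.0007960765438335926
fold 1.4139109976213917 r 0.06365577127315664
```

Latched: r is about 63 mm and it has hit the hard stop at 18 N. The ball circles at a radius of about 35 mm. I'll crank the first 2 rad.

>>> play_rows(xyz=[[-0.7,-7,-1],[-2.8,-13.6,-2],[-6.1,-19.8,-2],[-10.6,-25.1,-2],[-16.1,-29.5,-2],[-22.3,-32.6,-2],[-29.1,-34.5,-2],[-36,-35,-2],[-43,-34.1,-2],[-49.6,-31.8,-2]], rot=[[0,0,0],[0,0,0],[0,0,0],[0,0,0],[0,0,0],[0,0,0],[0,0,0],[0,0,0],[0,0,0],[0,0,0]], grip=[0,0,0,0,0,0,0,0,0,0])

```text
time_s: 13.05
eef_pos: [0.5186, -0.0591, 0.2002]
eef_rot: [-0.001, -0.0, 1.0, -0.002]
wrist_force: [-3.6, -6.5, 6.4]
opening: 0.323
grasp_force: 61.4
```

```bash
cat >> fit.py <<'E'
e=s.x-[.506,-.0255,.139];print("wheel",np.arctan2(-e[1],-e[0])%6.283,"rad",np.hypot(e[0],e[1]),"ball-tcp",np.round(1000*(s.x-tp),1))
E
python3 look.py w8
python3 - <<'E'
import subprocess
from bench import readout
p=readout.get_obs()["eef_pos"];print(subprocess.run(["python3","fit.py","w8",*map(str,p)],capture_output=True,text=True).stdout)
E
```

```text
13.05 [ 0.51860103 -0.05908721  0.20021765] [-0.001 -0.     1.    -0.002] [-3.6177366  -6.52262463  6.37120508]
[[-0.     0.949  0.316  0.437]
 [ 1.     0.001 -0.003 -0.059]
 [-0.004  0.316 -0.949  0.325]
 [ 0.     0.     0.     1.   ]] [348.32843738   0.         315.91038172]
4099 [ 0.51472644 -0.06153112  0.20182642] 0.0005105062032036698
fold 0.8697871522609658 r 0.08221290593752051
wheel 1.8084125871341012 rad 0.0370727997819174 ball-tcp [-4.6 -2.8  1.6]
```

>>> play_rows(xyz=[[-6.9,2.3,0],[-12.3,7.1,0],[-16.7,13,0],[-19.8,19.6,0],[-21.5,26.6,0],[-21.8,33.9,0],[-20.7,41.1,0],[-18.1,48,0],[-14.3,54.1,0],[-9.3,59.4,0]], rot=[[0,0,0],[0,0,0],[0,0,0],[0,0,0],[0,0,0],[0,0,0],[0,0,0],[0,0,0],[0,0,0],[0,0,0]], grip=[0,0,0,0,0,0,0,0,0,0])

```text
time_s: 14.35
eef_pos: [0.5322, 0.0024, 0.2012]
eef_rot: [0.005, 0.0, 1.0, 0.0]
wrist_force: [15.6, 3.2, 0.2]
opening: 0.319
grasp_force: 59.9
```

```bash
cat > lf.sh <<'E'
python3 look.py $1 | head -1 > t.txt; cat t.txt; python3 fit.py $1 $(python3 -c "
import re;print(*re.search(r'\[([^\]]*)\]',open('t.txt').read()).group(1).split())")
E
bash lf.sh w9
```

```text
14.35 [0.53224736 0.00242637 0.20123603] [0.005 0.    1.    0.   ] [15.58041672  3.243848    0.18027566]
3731 [ 0.53659103 -0.00208012  0.2018037 ] 0.000654606917355547
fold 0.6978391142796813 r 0.09773929994491033
wheel 3.7948053454230863 rad 0.038526635437704515 ball-tcp [ 4.3 -4.5  0.6]
```

>>> play_rows(xyz=[[4.5,5.1,0.5],[11.4,8.1,1],[18.7,9.7,1],[26.2,9.8,1],[33.5,8.4,1],[40.5,5.5,1],[46.7,1.4,1],[52,-3.9,1],[56.1,-10.2,1],[58.9,-17.1,1]], rot=[[0,0,0],[0,0,0],[0,0,0],[0,0,0],[0,0,0],[0,0,0],[0,0,0],[0,0,0],[0,0,0],[0,0,0]], grip=[0,0,0,0,0,0,0,0,0,0])

```text
time_s: 15.65
eef_pos: [0.4722, -0.0151, 0.202]
eef_rot: [0.004, -0.0, 1.0, -0.001]
wrist_force: [3.4, 5.4, 18.3]
opening: 0.322
grasp_force: 60.4
```

```bash
bash lf.sh w10
```

```text
15.65 [ 0.47221876 -0.01514137  0.20203791] [ 0.004 -0.     1.    -0.001] [ 3.44056091  5.35687652 18.30521851]
3774 [ 0.47454212 -0.0109073   0.20181116] 0.0006021630987319046
fold 1.369119853793632 r 0.06411054272689524
wheel 5.8486631464014955 rad 0.03467773406359863 ball-tcp [ 2.3  4.2 -0.2]
```

>>> play_rows(xyz=[[0.4,-7.5,-1],[0.3,-14.8,-2],[-1.3,-21.9,-2],[-4.3,-28.5,-2],[-8.5,-34.5,-2],[-13.8,-39.5,-2],[-20,-43.3,-2],[-26.8,-45.8,-2],[-34,-46.9,-2],[-41.3,-46.6,-2]], rot=[[0,0,0],[0,0,0],[0,0,0],[0,0,0],[0,0,0],[0,0,0],[0,0,0],[0,0,0],[0,0,0],[0,0,0]], grip=[0,0,0,0,0,0,0,0,0,0])

```text
time_s: 16.95
eef_pos: [0.5114, -0.0668, 0.2028]
eef_rot: [0.001, -0.0, 1.0, -0.006]
wrist_force: [-4.1, -16.4, 10.1]
opening: 0.318
grasp_force: 60.2
```

```bash
bash lf.sh w11
```

```text
16.95 [ 0.51142236 -0.06680247  0.20284767] [ 0.001 -0.     1.    -0.006] [ -4.06091829 -16.39348537  10.06359396]
4056 [ 0.51002957 -0.06822605  0.20231944] 0.00046485725601099604
fold 0.91885898626622 r 0.07965613077358623
wheel 1.6648299521059382 rad 0.042915648517281524 ball-tcp [-1.4 -1.4 -0.5]
```

>>> play_rows(xyz=[[-6.1,-1.2,0],[-11.5,0.9,0],[-16.6,3.8,0],[-21.1,7.5,0],[-25.2,11.7,0],[-28.5,16.6,0],[-31,21.8,0],[-32.7,27.4,0],[-32.7,27.4,0],[-32.7,27.4,0]], rot=[[0,0,0],[0,0,0],[0,0,0],[0,0,0],[0,0,0],[0,0,0],[0,0,0],[0,0,0],[0,0,0],[0,0,0]], grip=[0,0,0,0,0,0,0,0,0,0])

```text
time_s: 18.25
eef_pos: [0.546, -0.0356, 0.2032]
eef_rot: [0.003, -0.0, 1.0, -0.002]
wrist_force: [3.5, -1.8, 9.1]
opening: 0.319
grasp_force: 59.5
```

```bash
bash lf.sh w12
```

```text
18.25 [ 0.54599085 -0.03559305  0.20324176] [ 0.003 -0.     1.    -0.002] [ 3.50828857 -1.8033447   9.14563137]
3972 [ 0.54682445 -0.03731994  0.20216946] 0.0004764615783255405
fold 0.6384152998407461 r 0.1060026087984866
wheel 2.8597680375791352 rad 0.042501141544736804 ball-tcp [ 0.8 -1.7 -1.1]
```

View pics/w12.png

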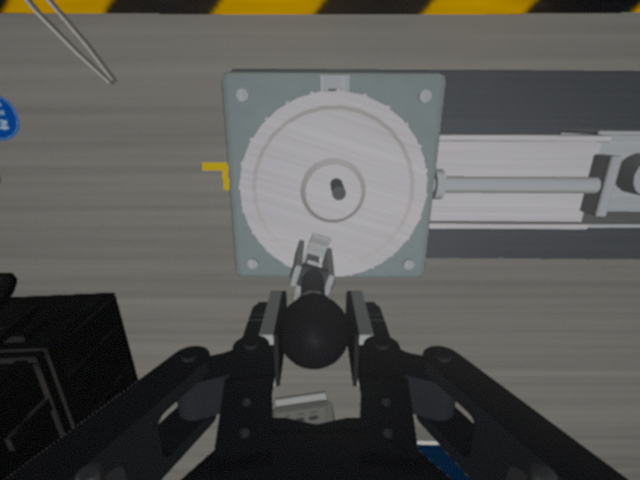

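The pusher plate (605,185) is past the ledge edge and the bush, at about (632,172), seems to be on the chute. I'll check in the top view before releasing.

Run:
```python
from h import *
from bench import vision
c=vision.camera("top");np.savez("top1.npz",**c)
cv2.imwrite("pics/t1.png",cv2.resize(c["color"][225:305,240:390,::-1],None,fx=5,fy=5,interpolation=cv2.INTER_CUBIC))
P=cloud(c);print(np.round(1000*P[252:280:3,252:312:3,2]).astype(int));print(P[265,256],P[265,290])
```

```text
[[ 6 14 12  6 10  3  5 11  6  3  5 13 10 -1  1 10  5  7  2  6]
 [-1 32 32 35 37 33 37 34 32 40 36 38 35 55 71 60 58 68 66 64]
 [-1 33  7  7  8  7  6 -2  7 19 10 14 35 79 53 59 55 63 53 63]
 [11 24  9  0  5  3 35  7 -3 11  4 19 35 76 52 64 51 55 53 54]
 [ 3 19 10 12 12 34 14 34  9  5 -3 18 29 88 70 66 73 68 73 74]
 [ 2 18 18 13  6 30  1 27  9  3  2 21 28 76 60 50 54 53 54 58]
 [ 6 18  6  8  6 27 21 28  6  9  6 18 36 82 59 64 54 53 59 57]
 [ 7 16  0  9  5  7 10  4  5  8  3 24 38 43 57 58 51 57 59 56]
 [ 9 56 52 59 48 53 51 50 54 47 41 49 54 55  7  6  6  0  5  2]
 [ 2  4  9  4  6  4  9  0  2  1 -5  3  5  4  6  5  4  1 11  2]]
[0.51423158 0.29974557 0.00763681] [0.50739702 0.18116139 0.05386414]
```

View pics/t1.png

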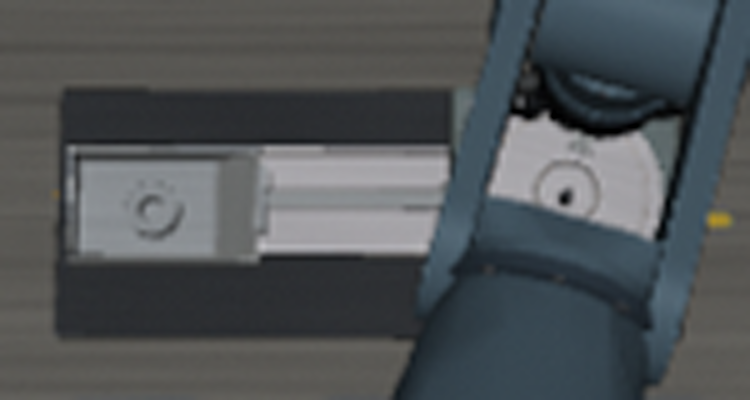

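The bush is lying flat in the tray (crop (153,208), top about 30 mm up). I'll release and lift clear.

>>> play_rows(xyz=[[0,0,-1],[0,0,-1],[0,0,-1],[0,0,-1],[0,0,-1],[0,0,-15],[0,0,-35],[0,0,-60],[0,0,-80],[0,0,-80]], rot=[[0,0,0],[0,0,0],[0,0,0],[0,0,0],[0,0,0],[0,0,0],[0,0,0],[0,0,0],[0,0,0],[0,0,0]], grip=[0.5,0.9,0.9,0.9,0.9,0.9,0.9,0.9,0.9,0.9])

```text
time_s: 19.6
eef_pos: [0.5446, -0.0344, 0.2831]
eef_rot: [0.002, -0.0, 1.0, -0.001]
wrist_force: [0.5, -1.2, -0.6]
opening: 0.904
grasp_force: 0.0
```

```bash
python3 look.py w13|head -1; python3 fit.py w13 .546 -.037 .202
```

```text
19.6 [ 0.54459514 -0.03440508  0.28308191] [ 0.002 -0.     1.    -0.001] [ 0.52205275 -1.20883829 -0.58952916]
1575 [ 0.54681215 -0.03734891  0.20233021] 0.0003633704177324381
fold 0.6397012355114571 r 0.10608861438117786
wheel 2.8590327700676803 rad 0.04249739256691508 ball-tcp [ 0.8 -0.3  0.3]
```

View pics/w13.png

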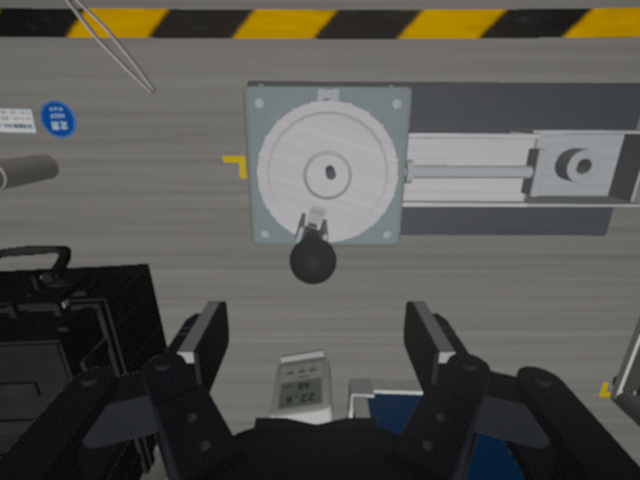

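The gripper is clear. The handle is still up and latched (ball 202 mm above the desk), and the bush is in the tray at (580,166).

```bash
python3 -c "
from bench import ctrl
print(ctrl.hand_in())"
```

```text
the job is handed in; nothing more can be done
None
```

I handed the job in at about 20 s: the handle is up and latched, the wheel was cranked to about 9.1 rad, the bush lies flat in the tray, and the gripper is clear; no verdict was returned.

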